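# Set the stop screw to the square bar

### The job

Set the bench stop to the thickness of the plain square steel bar: slide one end of the bar, lying flat on the worktop, beneath the foot of the stop, then turn the T-handled driver standing in the stop screw clockwise until the foot has come down to the bar, so that the bar would just drag beneath it. The foot shall touch or all but touch the bar without clamping it hard; leave the bar there.

Things in the scene. Friction and masses are not known exactly. Their poses are not given: they have to be found in the camera images.
- bar_mid (a point): Centre of the setting bar: plain grey square steel bar, 16 x 16 mm in section, 190 mm long, about 0.4 kg, loose, lying flat on the worktop to the left of the stop (this point then 8 mm above the worktop). y axis along the bar (ends 95 mm either way), z up. The 8 mm flats, the 30 mm square tube and the tools are bystanders.
- stop_frame: The fixed dark steel frame of the stop. Origin on the bare worktop straight below the foot; x axis along its arm to the column (95 to 125 mm off; floor plate 70 to 160 mm off, 110 mm wide, 12 mm high), z up. The arm is 34 mm wide (38 mm at the screw), 72 to 102 mm above the worktop. Below the foot it is open to -x, +y and -y.
- stop_foot: The stop's foot: round steel pad, 22 mm diameter, on the lower end of the stop screw. Origin: centre of its flat underside, which comes down on the bar. It moves only straight up and down; axes parallel to the frame's.
- driver_grip (a point): Centre of the driver's black T handle, on the screw's vertical axis: 76 mm long (x axis), 11 mm thick (y axis), 22 mm high; 175 mm above the worktop at joint value 0, 162 mm when set, with 27 mm of thin stem clear below it. The driver stays in the screw; grip across the 11 mm from above.
- driver (a joint): Driver angle in rad, growing clockwise seen from above. At 0 the T handle is in line with the arm and the foot 29 mm above the worktop; foot and handle sink 10 mm per rad, so the foot meets a 16 mm bar at 1.3 (74 degrees from the arm). Starts at 0 to 0.4, ends at 1.7. Takes 0.08 N m and stays where left; overtightened, it springs back on release to about 8 N.
Mind the look-alikes: they are no part of the job. Leave any turquoise look-alike of the part that bears bar_mid alone.

How it is judged:
By the outcome, as a careful person would: the job done as asked, in the order asked, and still so for the second after the job is handed in, with the robot touching nothing.
It also fails if it takes over 48 s, if anything falls off the work surface, if the arm or the gripper's body presses on something with over 40 N, if the wrist force passes 120 N, or if a joint passes its speed limit or range.

### The arm

A 6-joint arm with a two-finger parallel gripper is mounted at the origin on a cart in front of the work surface, level with it; the furniture and walls round the work are solid. World frame = base frame: x ahead of the robot, y to its left, z up, the work surface at z = 0. Lengths are in m, angles in rad, forces in N, time in s.
With the tool pointing down it reaches from about 0.325 to 0.775 m from the base axis. Payload 5.5 kg.
Tool frame: the origin (TCP) lies at the very end of the fingers, on their centre line; the grasp point (between the pads) lies 19 mm behind it; z points along the fingers, y is the line along which they close (so a half turn about z gives the same grasp; the last joint's range is limited). The gripper opens to 85 mm and grips with 20 to 120 N. Pads are 22 mm wide; open, the fingers measure 114 mm over their backs; the gripper's body (76 mm by 85 mm) begins 54 mm behind the grasp point. The pads swing forward as they close: fully open they stand 13 mm farther back than shut.
Start: joints at [-1.173, 0.091, 1.231, -0, 1.82, -0.057], TCP at [0.264, -0.539, 0.193] pointing down, gripper open.
Joint ranges: [-2.87, 2.87], [-0.86, 2.18], [0.17, 2.46], [-1.51, 4.65], [0.06, 2.69], [-2.65, 2.65]. Speed limits (rad/s): [2.57, 2.57, 3.01, 3.14, 3.14, 3.14].

### API

Orientations are given as a unit quaternion [w, x, y, z].
In Python, from bench import r, optics gives the robot as it stands. The module is installed in compiled form; this text tells all that it offers.
- The arm moves only by the tool move_arm, never from a script. Its argument "rows" is text: rows parted by semicolons, each of 7 numbers parted by spaces: the turn, a rotation vector about the tool's x, y, z normalised to -1 to 1, where 1 is 0.12 rad, then the shift along the tool's x, y, z normalised to -1 to 1, where 1 is 0.06 m, then the opening in per cent of the stroke, from 0 (shut) to 100 (fully open). In form: ax ay az tx ty tz jaw; .... A call has 1 to 8 rows; each row shifts and turns the commanded pose from where the row before left it, along the tool's axes as they then stand; what a row does not reach is not made up. A row lasts 1/8 s, in which the tool goes at most 62.5 mm and 10.7 degrees, less where a joint would pass 70% of its speed; a pose out of reach is approached as far as the arm can. A call with a number of a shift or a turn outside -1 to 1 is refused whole. A call with a gripper value outside its range is refused whole. The fingers move at their own pace and stop on an object; the grip force is fixed at half the most. Time passes only in rows, so rows that do not move let the fingers close. It gives the time, the measured TCP pose, the force, the opening and the grip force at its end, in the units of the state.
- r.observe(): the state, without advancing time (a new reading comes with each control period).
- optics.get_image(name): name is "scene" or "top"; returns the picture (420x560x3 uint8, red, green, blue); there is no depth.
- optics.camera_info(name): a dict with "fx", "fy", "cx", "cy" (pixels), "origin" and "orientation" of the camera in the world. Camera axes: x right, y down, z forward; pixel columns grow to the right and rows downward; lengths in m; the calibration is good to about 2 mm. A picture is of the moment at which its call begins. camera_info takes no time and is no camera call.
- r.close_job(): hands the job in; it is judged then, once.
The state is a dict: "time": time; "q": joint angles; "qvel": joint speeds; "effort": joint torques, N m; "eef_pos": TCP position; "eef_rot": TCP orientation; "wrist_force": force on the tool from outside, world axes, zero at the start; "torque": the same for the moment, N m; "gripper_width": opening from 0.0 (shut) to 1.0 (fully open); "finger_force": force on a finger pad.
Only numpy, scipy, OpenCV 4.12 (cv2) and the standard library are available. Lean on these libraries where they do the work, as an engineer would, in place of code of your own. Each camera call takes 0.05 s, during which the arm holds its last target. There are 200 camera calls.

## Working session

There is one attempt and no reset: what is moved stays moved. The work goes in short steps, Python scripts to look and compute and a tool call to move; the robot and the scene stay as the last step left them, time stands still between calls to the robot, and variables do not carry over. Pictures are saved under pics/ and viewed, at most 10 in all, crops included, and the job is handed in when it is done.

Besides the shell and the picture viewer there is one more tool, called after "Call:" as name(argument=value, ...), one argument or row to a line, values as JSON. move_arm: Moves the arm, as the interface text tells. Scaled input: -1 to 1 covers 0.06 m each way for a shift and 0.12 rad each way for a turn. Its arguments: {"type":"object","properties":{"rows":{"type":"string"}},"required":["rows"]}

```bash
mkdir -p pics; python3 - <<'E'
from bench import r, optics
import cv2
for n in("scene","top"):
    im=optics.get_image(n); cv2.imwrite(f"pics/{n}0.png",im[:,:,::-1]); print(n,optics.camera_info(n))
print(r.observe())
E
```

```text
scene {'fx': 443.95597554184207, 'fy': 443.95597554184207, 'cx': 286.98550721011907, 'cy': 212.59339610500308, 'origin': array([0.70095204, 0.69503905, 0.74004924]), 'orientation': array([-0.07818997,  0.16739731,  0.89540439, -0.40511166])}
top {'fx': 463.4785169887032, 'fy': 463.4785169887032, 'cx': 280.737294195588, 'cy': 207.31991958995062, 'origin': array([0.37054006, 0.04275758, 1.11591086]), 'orientation': array([ 0.02212693, -0.70385342,  0.70926879, -0.03222643])}
{'time': 0.1, 'q': array([-1.17266931e+00,  9.18091579e-02,  1.23180084e+00,  1.61082374e-05,
        1.81982789e+00, -5.67132325e-02]), 'qvel': array([-0.00042453, -0.00196592, -0.00279192,  0.00030615,  0.00168749,
       -0.00034719]), 'effort': array([ 3.94570365e-03, -4.60216677e+01, -4.19218004e+01,  1.04431801e-04,
        1.05787267e-02,  1.02093966e-05]), 'eef_pos': array([ 0.26345544, -0.53868549,  0.19182873]), 'eef_rot': array([-9.10530746e-04,  9.74250447e-01,  2.25466661e-01, -1.49038861e-04]), 'wrist_force': array([-0.06947556, -0.95895302, -0.18178107]), 'torque': array([-0.03383623, -0.00290067, -0.02101981]), 'finger_force': 0.0, 'gripper_width': 0.999136735593142}
```

View pics/top0.png

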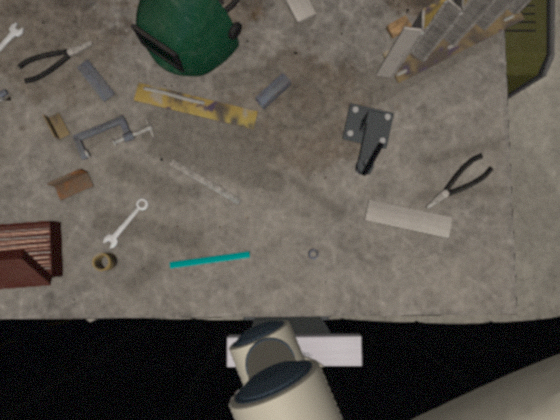

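View pics/scene0.png

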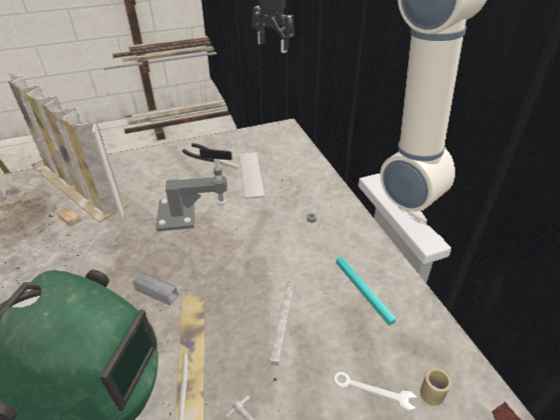

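```bash
python3 - <<'E'
import cv2,numpy as np
t=cv2.imread("pics/top0.png");s=cv2.imread("pics/scene0.png")
a=cv2.resize(t[70:270,120:270],None,fx=2.6,fy=2.6,interpolation=2)
b=cv2.resize(s[270:420,150:320],None,fx=2.35,fy=2.35,interpolation=2)
c=cv2.resize(t[90:190,330:410],None,fx=2.2,fy=2.2,interpolation=2)
o=np.zeros((600,800,3),np.uint8);o[:520,:390]=a;o[:352,395:794]=b[:352,:399];o[360:580,400:576]=c
d=cv2.resize(s[150:235,150:240],None,fx=2.2,fy=2.2,interpolation=2);o[360:360+d.shape[0],590:590+d.shape[1]]=d
cv2.imwrite("pics/crop.png",o)
E
```

```text
(no output)
```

View pics/crop.png

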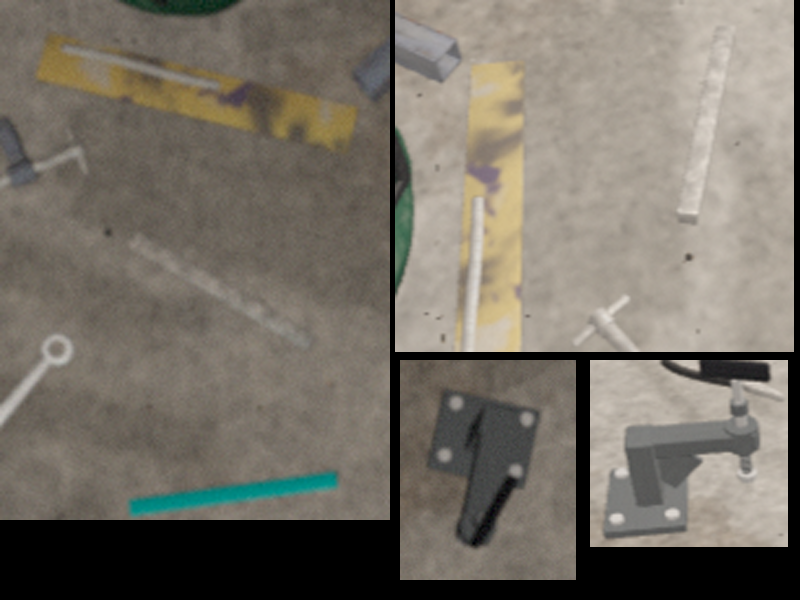

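```bash
cat > h.py <<'E'
import numpy as np,cv2
from bench import r,optics
from scipy.spatial.transform import Rotation as R
def ray(n,u,v):
    c=optics.camera_info(n);w,x,y,z=c["orientation"]
    return np.array(c["origin"]),R.from_quat([x,y,z,w]).apply([(u-c["cx"])/c["fx"],(v-c["cy"])/c["fy"],1])
def pl(n,u,v,z):
    o,d=ray(n,u,v); return (o+d*(z-o[2])/d[2])
def px(n,p):
    c=optics.camera_info(n);w,x,y,z=c["orientation"]
    q=R.from_quat([x,y,z,w]).inv().apply(np.array(p)-c["origin"]); return q[:2]/q[2]*c["fx"]+[c["cx"],c["cy"]]
def st():
    s=r.observe();w,x,y,z=s["eef_rot"];m=R.from_quat([x,y,z,w]).as_matrix()
    print("t",s["time"],"p",s["eef_pos"].round(4),"yaw of tool x",round(np.degrees(np.arctan2(m[1,0],m[0,0])),2),"z",m[:,2].round(3),"F",s["wrist_force"].round(1),"g",round(s["gripper_width"],3),"ff",s["finger_force"]); return s
E
python3 - <<'E'
from h import *
np.set_printoptions(precision=4,suppress=True)
t=cv2.imread("pics/top0.png")
b=[pl("top",u,v,.015) for u,v in((355.5,109.5),(388,117),(350,133),(382,140))]
c=np.mean(b,0);ax=(b[0]+b[1]-b[2]-b[3]);ay=(b[0]+b[2]-b[1]-b[3])
print("bolts",b,c,np.degrees(np.arctan2(ax[1],ax[0])),np.degrees(np.arctan2(ay[1],ay[0])))
g=t.max(2)[90:190,330:410]
m=(g<30).astype(np.uint8);n,l,s,cc=cv2.connectedComponentsWithStats(m);i=1+s[1:,4].argmax()
ys,xs=np.where(l==i);rc=cv2.minAreaRect(np.c_[xs,ys].astype(np.float32));print(rc,s[i],g.min())
bx=cv2.boxPoints(rc)+[330,90];P=[pl("top",*q,.183) for q in bx];print("handle",np.array(P),np.mean(P,0))
e=P[1]-P[0] if np.linalg.norm(P[1]-P[0])>np.linalg.norm(P[2]-P[1]) else P[2]-P[1];print("hyaw",np.degrees(np.arctan2(e[1],e[0])),np.linalg.norm(e))
a,d=pl("top",172,162,.016),pl("top",238.5,201.5,.016);print("bar",a,d,(a+d)/2,np.linalg.norm(a-d),np.degrees(np.arctan2(*(d-a)[1::-1])))
# turquoise height check not needed; scene check of bar ends, far bottom
for u,v in((283,284),(291,282),(272,362),(280,364)): print(pl("scene",u,v,.016))
print(st())
E
```

```text
bolts [array([ 0.6922, -0.1568,  0.015 ]), array([ 0.6733, -0.2355,  0.015 ]), array([ 0.6343, -0.1423,  0.015 ]), array([ 0.6167, -0.2194,  0.015 ])] [ 0.6541 -0.1885  0.015 ] -14.951404075086357 76.84171391670056
((41.70135498046875, 68.3418960571289), (4.159002304077148, 34.05183029174805), 27.89727020263672) [ 33  54  19  30 108] 5
handle [[ 0.5125 -0.1367  0.183 ]
 [ 0.5744 -0.1707  0.183 ]
 [ 0.5703 -0.1782  0.183 ]
 [ 0.5084 -0.1441  0.183 ]] [ 0.5414 -0.1574  0.183 ]
hyaw -28.79478336775199 0.07068738101326884
bar [0.5657 0.2858 0.016 ] [0.4698 0.1271 0.016 ] [0.5178 0.2064 0.016 ] 0.18540166578681944 -121.15025234141501
[0.4883 0.1351 0.016 ]
[0.4707 0.1362 0.016 ]
[0.5703 0.2949 0.016 ]
[0.5584 0.3037 0.016 ]
t 0.1 p [ 0.2635 -0.5387  0.1918] yaw of tool x 26.06 z [-0.001  0.002 -1.   ] F [-0.1 -1.  -0.2] g 0.999 ff 0.0
{'time': 0.1, 'q': array([-1.1727,  0.0918,  1.2318,  0.    ,  1.8198, -0.0567]), 'qvel': array([-0.0004, -0.002 , -0.0028,  0.0003,  0.0017, -0.0003]), 'effort': array([  0.0039, -46.0217, -41.9218,   0.0001,   0.0106,   0.    ]), 'eef_pos': array([ 0.2635, -0.5387,  0.1918]), 'eef_rot': array([-0.0009,  0.9743,  0.2255, -0.0001]), 'wrist_force': array([-0.0695, -0.959 , -0.1818]), 'torque': array([-0.0338, -0.0029, -0.021 ]), 'finger_force': 0.0, 'gripper_width': 0.999136735593142}
```

```bash
python3 - <<'E'
import cv2,numpy as np
t=cv2.imread("pics/top0.png");s=cv2.imread("pics/scene0.png")
cl=cv2.createCLAHE(4,(2,2))
def c(i,x,y,w,h,f):
    k=cv2.resize(i[y:y+h,x:x+w],None,fx=f,fy=f,interpolation=2)
    return cv2.normalize(k,None,0,255,32)
o=np.zeros((600,800,3),np.uint8)
o[:330,:480]=c(t,160,152,96,66,5);o[:600,490:790]=c(s,250,270,60,120,5)
cv2.imwrite("pics/crop2.png",o)
E
```

```text
(no output)
```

View pics/crop2.png

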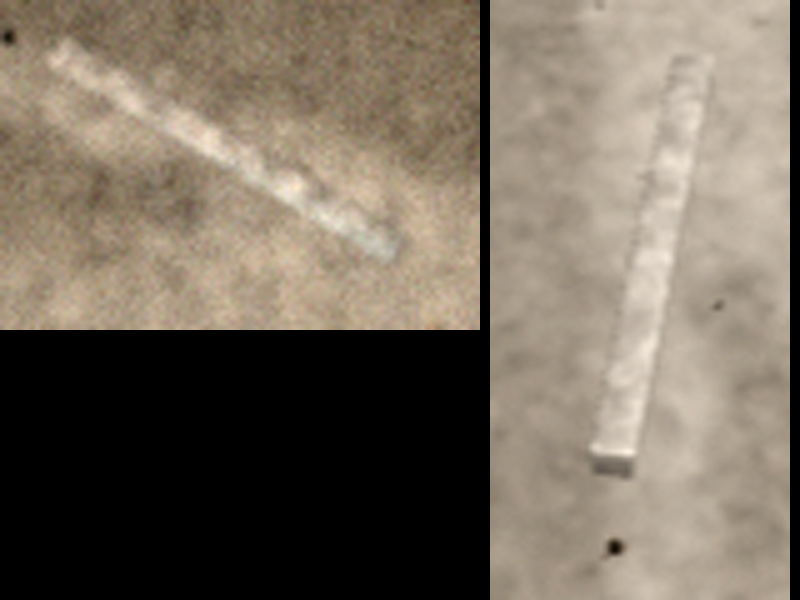

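```bash
python3 - <<'E'
from h import *
f=lambda n,u,v:pl(n,u,v,.016)
A,B=f("top",171.4,162.4),f("top",238.4,201.2)
C=(f("scene",270.4,360.4)+f("scene",279.2,361))/2;D=(f("scene",286.4,281.4)+f("scene",294.8,281.4))/2
for a,b in((A,B),(C,D)): print(a,b,(a+b)/2,np.linalg.norm(a-b),np.degrees(np.arctan2(*(a-b)[1::-1])))
m=((A+B)/2+(C+D)/2)/2;print(m,m[:2]-r.observe()["eef_pos"][:2])
E
```

```text
[0.5647743  0.28718205 0.016     ] [0.47054552 0.12732942 0.016     ] [0.51765991 0.20725573 0.016     ] 0.18555841983514204 59.48180711921958
[0.56479708 0.29432395 0.016     ] [0.47086502 0.13435442 0.016     ] [0.51783105 0.21433919 0.016     ] 0.18550871720337042 59.579090790618515
[0.51774548 0.21079746 0.016     ] [0.25429004 0.74948295]
```

```bash
python3 - <<'E'
from h import *
for z in(.008,.016):
    f=lambda n,u,v:pl(n,u,v,z)
    print(z,"W",np.linalg.norm(f("scene",270.4,360.4)-f("scene",279.2,361)),np.linalg.norm(f("scene",286.4,281.4)-f("scene",294.8,281.4)))
    c=f("scene",274.8,361);print("side px",px("scene",[*c[:2],0])-[274.8,361])
    for n,im in(("top","pics/top0.png"),("scene","pics/scene0.png")):
        h=cv2.cvtColor(cv2.imread(im),40);m=cv2.inRange(h,(80,120,60),(95,255,255))
        k=max(cv2.findContours(m,0,1)[0],key=cv2.contourArea);rc=cv2.minAreaRect(k);b=cv2.boxPoints(rc)
        P=np.array([f(n,*q) for q in b]);print(n,rc,P.mean(0),np.linalg.norm(P[0]-P[1]),np.linalg.norm(P[2]-P[1]))
s=cv2.imread("pics/scene0.png");t=cv2.imread("pics/top0.png")
o=np.zeros((600,800,3),np.uint8)
k=cv2.resize(s[250:400,325:405],None,fx=4,fy=4,interpolation=2);o[:600,:320]=k
k=cv2.resize(s[285:420,170:260],None,fx=3.5,fy=3.5,interpolation=2);o[:k.shape[0],330:330+k.shape[1]]=k
cv2.imwrite("pics/crop3.png",o)
E
```

```text
0.008 W 0.016002534870067506 0.017850251059775328
side px [0.06019058 2.33224713]
top ((209.36029052734375, 259.4519958496094), (6.013448715209961, 80.02513122558594), 82.40535736083984) [0.33304695 0.19671782 0.008     ] 0.1892123488260385 0.014236890867544885
scene ((364.9508361816406, 290.4606018066406), (84.37992095947266, 7.933789253234863), 50.01311492919922) [0.33334147 0.19993212 0.008     ] 0.02158926658694866 0.19509429929533148
0.016 W 0.015827655542595128 0.01765517947106203
side px [0.12090518 4.68479889]
top ((209.36029052734375, 259.4519958496094), (6.013448715209961, 80.02513122558594), 82.40535736083984) [0.33331768 0.1956061  0.016     ] 0.18784608476087056 0.014134089160823678
scene ((364.9508361816406, 290.4606018066406), (84.37992095947266, 7.933789253234863), 50.01311492919922) [0.3373588  0.20534276 0.016     ] 0.021353334189237995 0.19296226458136553
```

View pics/crop3.png

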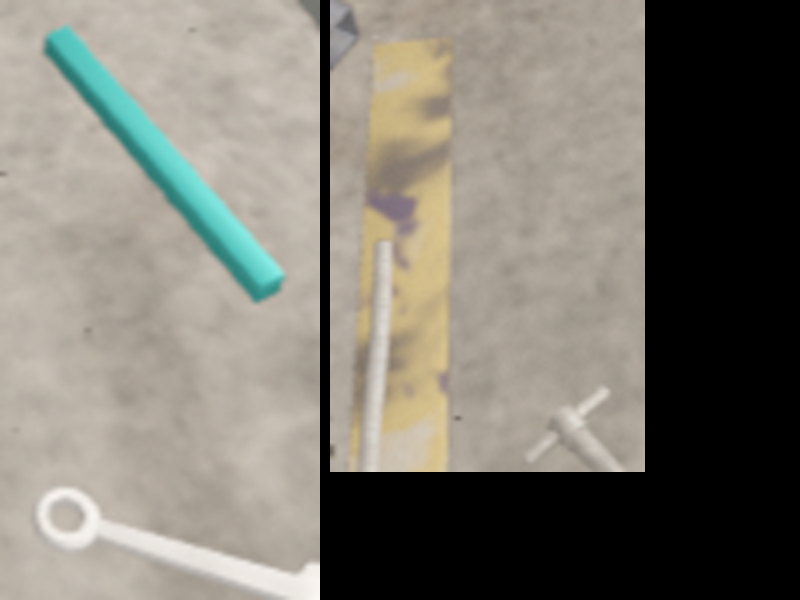

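Call:
move_arm(
  rows="0 0 0 .68 -.68 0 100;0 0 0 .68 -.68 0 100;0 0 0 .68 -.68 0 100;0 0 0 .68 -.68 0 100;0 0 0 .68 -.68 0 100;0 0 0 .68 -.68 0 100;0 0 0 .68 -.68 0 100;0 0 0 .68 -.68 0 100",
)

```text
time: 1.1
eef_pos: [0.4135, -0.1006, 0.1925]
eef_rot: [-0.0, 0.974, 0.225, -0.0]
wrist_force: [0.6, -1.0, 0.1]
gripper_width: 0.998
finger_force: 0.0
```

Call:
move_arm(
  rows="0 0 0 .68 -.68 0 100;0 0 0 .68 -.68 0 100;0 0 0 .68 -.68 0 100;0 0 0 .68 -.68 0 100;0 0 0 .68 -.68 0 100;0 0 0 .68 -.68 0 100;0 0 -1 0 0 0 100;0 0 -1 0 0 0 100",
)

```text
time: 2.1
eef_pos: [0.5255, 0.2259, 0.1915]
eef_rot: [0.0, 0.939, 0.343, -0.001]
wrist_force: [0.5, -0.1, -0.3]
gripper_width: 1.0
finger_force: 0.0
```

Call:
move_arm(
  rows="0 0 -1 0 0 .7 100;0 0 -1 0 0 .7 100;0 0 -.87 0 0 0 100;0 0 0 0 0 0 100",
)

```text
time: 2.6
eef_pos: [0.5253, 0.2249, 0.1079]
eef_rot: [-0.0, 0.868, 0.496, -0.001]
wrist_force: [-0.1, 1.0, 1.2]
gripper_width: 1.002
finger_force: 0.0
```

```bash
python3 - <<'E'
from h import *
s=st()
t=optics.get_image("top")[:,:,::-1];c=optics.get_image("scene")[:,:,::-1]
o=np.zeros((600,800,3),np.uint8);k=cv2.resize(t[100:260,120:390],None,fx=1.45,fy=1.45);o[:k.shape[0],:k.shape[1]]=k
k=cv2.resize(c[140:420,150:350],None,fx=2,fy=2);o[:560,400:]=k
cv2.imwrite("pics/p6.png",o)
E
```

```text
t 2.6 p [0.5253 0.2249 0.1079] yaw of tool x 59.49 z [-0.002 -0.001 -1.   ] F [-0.1  1.   1.2] g 1.002 ff 0.0
```

View pics/p6.png

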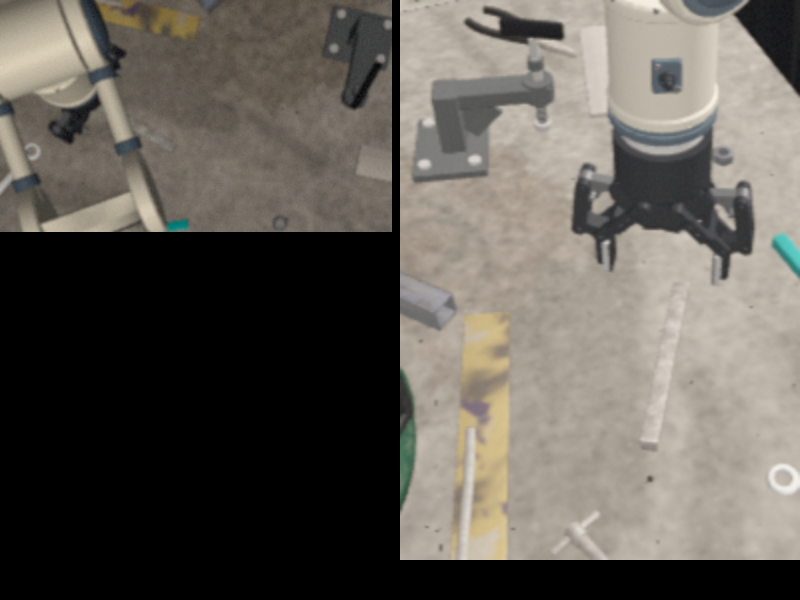

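Call:
move_arm(
  rows="0 0 0 .15 0 .6 100;0 0 0 0 0 .6 100;0 0 0 0 0 .53 100;0 0 0 0 0 0 100;0 0 0 0 0 0 0;0 0 0 0 0 0 0;0 0 0 0 0 0 0;0 0 0 0 0 0 0",
)

```text
time: 3.7
eef_pos: [0.5307, 0.2329, 0.0058]
eef_rot: [0.0, 0.868, 0.496, 0.001]
wrist_force: [0.2, 0.5, 0.2]
gripper_width: 0.148
finger_force: 0.0
```

Call:
move_arm(
  rows="0 0 0 0 0 0 0;0 0 0 0 0 0 0;0 0 0 0 0 0 0;0 0 0 0 0 0 0",
)

```text
time: 4.2
eef_pos: [0.5303, 0.2328, 0.005]
eef_rot: [0.0, 0.868, 0.497, -0.0]
wrist_force: [0.1, -0.1, -0.0]
gripper_width: -0.001
finger_force: 0.0
```

```bash
python3 - <<'E'
from h import *
c=optics.get_image("scene")[:,:,::-1]
cv2.imwrite("pics/p7.png",cv2.resize(c[220:420,200:400],None,fx=3,fy=3))
print(px("scene",r.observe()["eef_pos"]))
E
```

```text
[280.69734829 330.7232983 ]
```

View pics/p7.png

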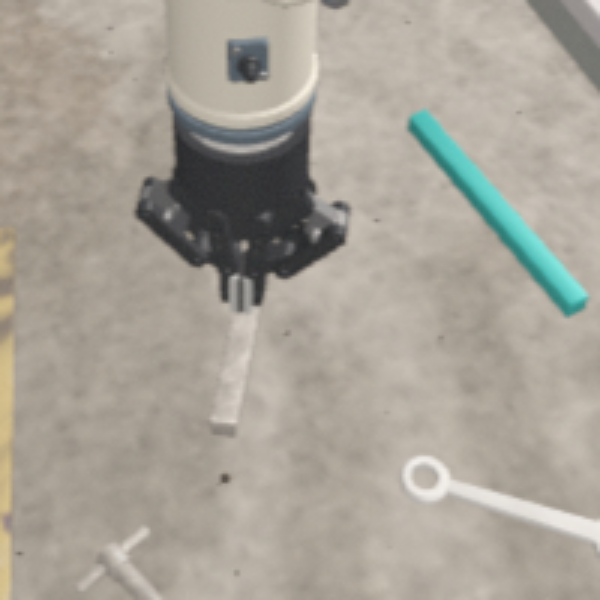

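Call:
move_arm(
  rows="0 0 0 0 0 0 100;0 0 0 0 0 0 100;0 0 0 0 0 0 100;0 0 0 0 0 0 100;0 0 0 0 0 .05 100;0 0 0 0 0 0 100",
)

```text
time: 5.0
eef_pos: [0.5301, 0.2327, 0.0016]
eef_rot: [-0.0, 0.868, 0.497, -0.0]
wrist_force: [-0.6, -0.4, -0.8]
gripper_width: 0.998
finger_force: 0.0
```

```bash
python3 - <<'E'
from h import *
s=st()
for z in(0,.01,.02,.03):print(z,px("scene",[.5303,.2328,z]))
c=optics.get_image("scene")[:,:,::-1]
cv2.imwrite("pics/p8.png",cv2.resize(c[280:380,230:330],None,fx=6,fy=6,interpolation=2))
E
```

```text
t 5.0 p [0.5301 0.2327 0.0016] yaw of tool x 59.54 z [-0.001 -0.    -1.   ] F [-0.6 -0.4 -0.8] g 0.998 ff 0.0
0 [280.72615829 332.224126  ]
0.01 [280.70059396 329.23274788]
0.02 [280.67463064 326.1946833 ]
0.03 [280.64825893 323.10883073]
```

View pics/p8.png

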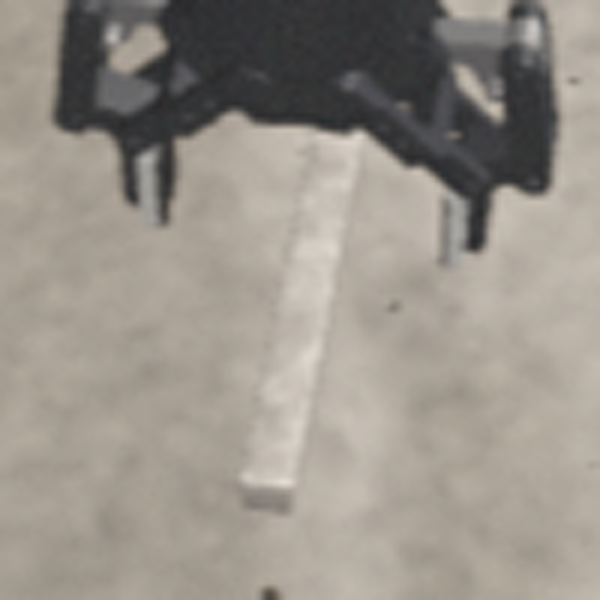

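Call:
move_arm(
  rows="0 0 0 0 0 .05 100;0 0 0 0 0 .05 100;0 0 0 0 0 0 100",
)

```text
time: 5.42
eef_pos: [0.53, 0.2327, -0.0045]
eef_rot: [-0.0, 0.868, 0.497, -0.0]
wrist_force: [-0.7, -0.7, 0.1]
gripper_width: 1.0
finger_force: 0.0
```

Call:
move_arm(
  rows="0 0 0 0 0 .05 100;0 0 0 0 0 0 100",
)

```text
time: 5.68
eef_pos: [0.5302, 0.2327, -0.0072]
eef_rot: [-0.0, 0.868, 0.497, -0.0]
wrist_force: [0.2, 0.0, -0.4]
gripper_width: 1.003
finger_force: 0.0
```

Call:
move_arm(
  rows="0 0 0 0 0 0 0;0 0 0 0 0 0 0;0 0 0 0 0 0 0;0 0 0 0 0 0 0;0 0 0 0 0 0 0",
)

```text
time: 6.3
eef_pos: [0.5303, 0.2328, -0.0069]
eef_rot: [-0.0, 0.868, 0.497, -0.0]
wrist_force: [-0.4, 0.1, 0.7]
gripper_width: -0.002
finger_force: 0.0
```

Call:
move_arm(
  rows="0 0 0 0 0 .03 0;0 0 0 0 0 0 0",
)

```text
time: 6.55
eef_pos: [0.5302, 0.2327, -0.009]
eef_rot: [-0.0, 0.868, 0.497, -0.0]
wrist_force: [-1.0, -0.0, 0.3]
gripper_width: 0.0
finger_force: 0.0
```

Call:
move_arm(
  rows="0 0 0 0 0 .03 0;0 0 0 0 0 0 0",
)

```text
time: 6.8
eef_pos: [0.5302, 0.2328, -0.0108]
eef_rot: [-0.0, 0.868, 0.497, -0.0]
wrist_force: [0.2, -0.1, 0.7]
gripper_width: -0.001
finger_force: 0.0
```

Call:
move_arm(
  rows="0 0 0 0 0 .03 0;0 0 0 0 0 0 0",
)

```text
time: 7.05
eef_pos: [0.5302, 0.2327, -0.0125]
eef_rot: [-0.0, 0.868, 0.497, -0.0]
wrist_force: [0.4, -0.6, 0.4]
gripper_width: 0.0
finger_force: 0.0
```

Call:
move_arm(
  rows="0 0 0 0 0 .03 0;0 0 0 0 0 0 0",
)

```text
time: 7.3
eef_pos: [0.5302, 0.2328, -0.0143]
eef_rot: [-0.0, 0.868, 0.497, -0.0]
wrist_force: [0.5, 0.1, 0.2]
gripper_width: -0.001
finger_force: 0.0
```

Call:
move_arm(
  rows="0 0 0 0 0 .03 0;0 0 0 0 0 0 0",
)

```text
time: 7.55
eef_pos: [0.5302, 0.2327, -0.0161]
eef_rot: [-0.0, 0.868, 0.497, -0.0]
wrist_force: [0.5, -0.5, -0.4]
gripper_width: -0.002
finger_force: 0.0
```

Call:
move_arm(
  rows="0 0 0 0 0 .03 0;0 0 0 0 0 0 0",
)

```text
time: 7.8
eef_pos: [0.5302, 0.2327, -0.0179]
eef_rot: [-0.0, 0.868, 0.497, -0.0]
wrist_force: [0.0, 0.7, -0.6]
gripper_width: 0.002
finger_force: 0.0
```

```bash
python3 - <<'E'
from h import *
s=st();print(px("scene",s["eef_pos"]))
c=optics.get_image("scene")[:,:,::-1];t=optics.get_image("top")[:,:,::-1]
o=np.zeros((600,800,3),np.uint8);o[:600,:400]=cv2.resize(c[280:380,245:312],(400,600),interpolation=2)
k=cv2.resize(t[120:240,120:250],(390,360),interpolation=2);o[:360,405:795]=np.clip(k*1.8,0,255)
cv2.imwrite("pics/p9.png",o)
E
```

```text
t 7.8 p [ 0.5302  0.2327 -0.0179] yaw of tool x 59.54 z [-0. -0. -1.] F [ 0.   0.7 -0.6] g 0.002 ff 0.0
[280.79786125 337.44279295]
```

View pics/p9.png

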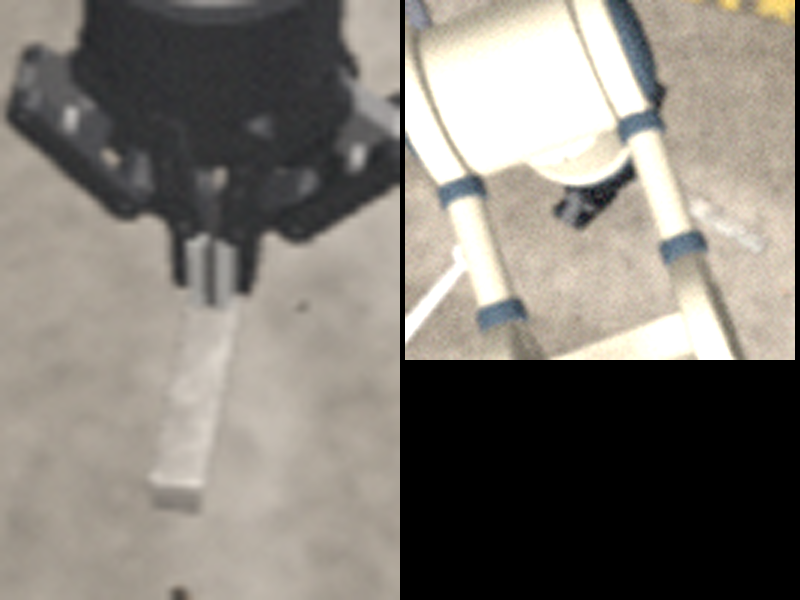

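Call:
move_arm(
  rows="0 0 0 0 0 .03 0;0 0 0 0 0 0 0",
)

```text
time: 8.15
eef_pos: [0.5302, 0.2327, -0.0197]
eef_rot: [-0.0, 0.868, 0.497, -0.0]
wrist_force: [0.5, 1.0, 0.0]
gripper_width: -0.004
finger_force: 0.0
```

Call:
move_arm(
  rows="0 0 0 0 0 .03 0;0 0 0 0 0 0 0",
)

```text
time: 8.4
eef_pos: [0.5302, 0.2328, -0.0216]
eef_rot: [-0.0, 0.868, 0.497, -0.0]
wrist_force: [0.2, 0.3, 0.5]
gripper_width: -0.002
finger_force: 0.0
```

Call:
move_arm(
  rows="0 0 0 0 0 .03 0;0 0 0 0 0 .03 0",
)

```text
time: 8.65
eef_pos: [0.5306, 0.2329, -0.0224]
eef_rot: [0.0, 0.868, 0.497, 0.0]
wrist_force: [-7.9, -3.7, 19.0]
gripper_width: 0.002
finger_force: 9.4
```

Call:
move_arm(
  rows="0 0 0 0 0 .03 0;0 0 0 0 0 .03 0",
)

```text
time: 8.9
eef_pos: [0.5308, 0.2329, -0.0225]
eef_rot: [0.0, 0.868, 0.497, 0.001]
wrist_force: [-17.6, -8.4, 36.5]
gripper_width: -0.002
finger_force: 18.0
```

Call:
move_arm(
  rows="0 0 0 0 0 -.15 0;0 0 0 0 0 -.1 100;0 0 0 0 0 0 100;0 0 0 0 0 0 100;0 0 0 0 0 0 100",
)

```text
time: 9.52
eef_pos: [0.53, 0.2326, -0.0143]
eef_rot: [-0.0, 0.868, 0.497, -0.001]
wrist_force: [0.1, -0.0, 0.5]
gripper_width: 0.845
finger_force: 0.0
```

```bash
python3 - <<'E'
from h import *
np.set_printoptions(precision=4,suppress=True)
s=st()
for T in(-.018,0):
    A,B=pl("top",171.4,162.4,T+.016),pl("top",238.4,201.2,T+.016)
    b=[pl("top",u,v,T+.015) for u,v in((355.5,109.5),(388,117),(350,133),(382,140))];c=np.mean(b,0)
    H=pl("top",371.7,158.34,T+.1835)
    e=c-H;y=np.degrees(np.arctan2(e[1],e[0]))
    print(T,"bar",A,B,"bolts c",c,"handle",H,"dist",np.hypot(*e[:2]),"yaw",y)
    # stop in scene: pixel of foot bottom approx (221,202): 
    print("foot px pred",px("scene",[H[0],H[1],T+.0265]),px("scene",[*(A+B)[:2]/2,T+.016]))
im=cv2.imread("pics/scene0.png")
E
```

```text
t 9.525 p [ 0.53    0.2326 -0.0143] yaw of tool x 59.54 z [-0.001 -0.    -1.   ] F [ 0.1 -0.   0.5] g 0.845 ff 0.0
-0.018 bar [ 0.568   0.2912 -0.002 ] [ 0.4722  0.1287 -0.002 ] bolts c [ 0.6588 -0.1923 -0.003 ] handle [ 0.5445 -0.1611  0.1655] dist 0.11841071749364082 yaw -15.24218915355622
foot px pred [220.5052 206.9529] [281.4895 321.9106]
0 bar [0.5648 0.2872 0.016 ] [0.4705 0.1273 0.016 ] bolts c [ 0.6541 -0.1885  0.015 ] handle [ 0.5412 -0.1573  0.1835] dist 0.11713826443139289 yaw -15.452826222091511
foot px pred [221.5066 202.1144] [282.1174 315.0354]
```

Call:
move_arm(
  rows="0 0 0 0 0 0 100;0 0 0 0 0 .16 100;0 0 0 0 0 .15 100;0 0 0 0 0 0 0;0 0 0 0 0 0 0;0 0 0 0 0 0 0;0 0 0 0 0 0 0;0 0 0 0 0 0 0",
)

```text
time: 10.52
eef_pos: [0.5309, 0.2329, -0.0314]
eef_rot: [0.0, 0.868, 0.497, 0.001]
wrist_force: [0.4, -0.2, 2.9]
gripper_width: 0.165
finger_force: 60.8
```

Call:
move_arm(
  rows="0 0 0 0 0 -.06 0;0 0 -.75 0 0 0 0;0 0 -.75 0 0 0 0;0 0 -.75 0 0 0 0;0 0 0 -.4 .2 0 0;0 0 0 -.8 .5 0 0;0 0 0 -.8 .5 0 0;0 0 0 -.8 .5 0 0",
)

```text
time: 11.52
eef_pos: [0.585, 0.0427, -0.0294]
eef_rot: [-0.001, 0.793, 0.609, -0.001]
wrist_force: [0.6, 0.2, -3.6]
gripper_width: 0.164
finger_force: 60.0
```

Call:
move_arm(
  rows="0 0 0 -.4 .2 0 0;0 0 0 0 0 0 0",
)

```text
time: 11.78
eef_pos: [0.5903, 0.0157, -0.0295]
eef_rot: [-0.001, 0.794, 0.607, -0.001]
wrist_force: [-0.0, 1.1, -5.1]
gripper_width: 0.163
finger_force: 60.0
```

```bash
python3 - <<'E'
from h import *
np.set_printoptions(precision=4,suppress=True)
s=st()
for n in("top","scene"):cv2.imwrite(f"pics/m_{n}.png",optics.get_image(n)[:,:,::-1])
T=-.018
t=cv2.imread("pics/m_top.png").astype(int);b=cv2.imread("pics/top0.png").astype(int)
# expected near end
p=s["eef_pos"];e=p-.1195*np.array([np.cos(np.radians(75)),np.sin(np.radians(75)),0]);e[2]=T+.016
q=px("top",e);print("exp end px",q,"foot",px("top",[.5445,-.161,T+.02]), px("scene",e))
u,v=q.astype(int)
d=cv2.GaussianBlur(cv2.imread("pics/m_top.png"),(3,3),0).max(2).astype(int)-cv2.GaussianBlur(cv2.imread("pics/top0.png"),(3,3),0).max(2)
print(d[v-14:v+16,u-40:u+16:2])
E
```

```text
t 11.775 p [ 0.5903  0.0157 -0.0295] yaw of tool x 74.82 z [-0.002 -0.    -1.   ] F [-0.   1.1 -5.1] g 0.163 ff 60.041130781173706
exp end px [332.0968 164.9639] foot [357.5436 170.6019] [221.4829 226.8871]
[[ 34   9 -24 -50 -46 -19  -7  -5  -4  -5  -4  -8   5  38  57  66  61  36
    1  -6  -6  -3  -3  -7  -7  -4  -5  -6]
 [-13 -40 -59 -62 -28  -7  -8  -5  -4  -6  -4  -7   7  41  61  68  60  37
    1  -4  -4  -5  -5  -3  -6  -3  -5  -4]
 [-48 -68 -71 -45  -6   2  -5  -4  -7  -5  -6  -6   8  42  64  70  60  37
   -1  -5  -4  -6  -5  -3  -5  -4  -5  -2]
 [-65 -70 -50 -17   8   9   4  -1  -6  -3  -4  -6   7  41  64  71  60  35
   -3  -7  -4  -6  -6  -5  -5  -5  -6  -3]
 [-65 -46 -16   6  14  16  12   4   0   5   4  -3   9  40  63  70  59  33
   -3  -6  -4  -4  -7  -6  -6  -5  -6  -5]
 [-50 -16   9  15  16  21  18   9   9  14  18   5  10  39  61  68  58  34
    0  -5  -5  -5  -6  -5  -6  -7  -7  -7]
 [-28   0  14  14  16  23  23  12  16  24  30  13   8  36  59  67  57  32
    0  -4  -6  -6  -4  -7  -6  -6  -6  -7]
 [-13   2   3   4  10  23  25  16  19  30  35  18   8  35  58  66  59  30

[... 1917 characters left out ...]
 -5  -6  -6  -7  -7  -6  -6  -5  -4  -6  -6 -13 -12  24  38  47  47  20
   -4  -5  -6  -5  -8  -7  -5  -7  -5  -7]
 [ -6  -6  -7  -7  -5  -7  -6  -6  -3  -5  -5 -14 -17   8  17  29  34  15
   -4  -5  -6  -6  -8  -5  -6  -5  -4  -6]
 [ -6  -6  -8  -5  -3  -5  -7  -4  -4  -6  -6 -21 -31 -19 -18  -5   8   3
  -10  -5  -8  -6  -6  -4  -5  -5  -6  -6]
 [ -6  -6  -6  -6  -3  -4  -7  -4  -5  -6  -9 -36 -52 -46 -45 -36 -21 -21
  -21  -6  -6  -6  -5  -3  -5  -7  -6  -6]
 [ -6  -5  -5  -7  -5  -5  -5  -5  -4  -6 -13 -55 -64 -53 -51 -45 -34 -37
  -32  -9  -6  -6  -7  -6  -5  -8  -5  -6]
 [ -5  -4  -5  -6  -6  -8  -3  -5  -3  -4 -16 -62 -66 -55 -50 -47 -43 -46
  -40 -10  -7  -6  -7  -6  -4  -6  -6  -6]]
```

Call:
move_arm(
  rows="0 0 0 0 -.02 .02 0;0 0 0 -.3 0 0 0;0 0 0 -.4 0 0 0;0 0 0 -.3 0 0 0;0 0 0 -.2 0 0 0;0 0 0 0 0 .02 0;0 0 0 0 0 0 0",
)

```text
time: 12.75
eef_pos: [0.5711, -0.0511, -0.031]
eef_rot: [-0.0, 0.793, 0.609, 0.0]
wrist_force: [0.4, 0.5, -3.2]
gripper_width: 0.167
finger_force: 60.1
```

```bash
python3 - <<'E'
from h import *
st()
o=np.zeros((600,800,3),np.uint8)
c=optics.get_image("scene")[:,:,::-1];t=optics.get_image("top")[:,:,::-1]
cv2.imwrite("pics/n_top.png",t);cv2.imwrite("pics/n_scene.png",c)
o[:600,:400]=cv2.resize(c[140:260,170:250],(400,600),interpolation=2)
o[:400,405:]=np.clip(1.8*cv2.resize(t[110:210,310:409],(395,400),interpolation=2),0,255)
cv2.imwrite("pics/p10.png",o)
E
```

```text
t 12.75 p [ 0.5711 -0.0511 -0.031 ] yaw of tool x 75.02 z [-0.  0. -1.] F [ 0.4  0.5 -3.2] g 0.167 ff 60.05871891975403
```

View pics/p10.png

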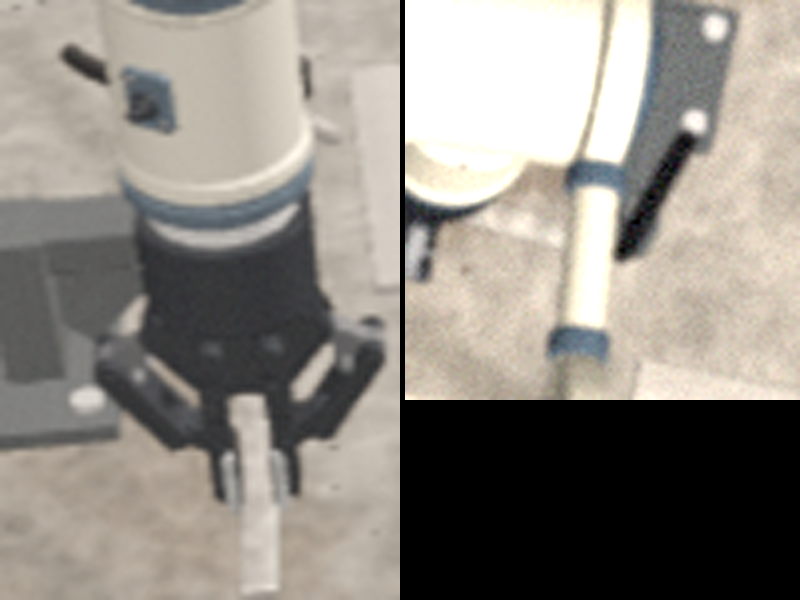

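Call:
move_arm(
  rows="0 0 0 -.05 0 0 0;0 0 0 0 0 .02 0;0 0 0 0 0 .015 0;0 0 0 0 0 0 0",
)

```text
time: 13.35
eef_pos: [0.5705, -0.0543, -0.0315]
eef_rot: [0.0, 0.793, 0.609, 0.0]
wrist_force: [-4.5, 1.3, 6.2]
gripper_width: 0.167
finger_force: 61.2
```

Call:
move_arm(
  rows="0 0 0 0 0 0 100;0 0 0 0 0 0 100;0 0 0 0 0 0 100;0 0 0 0 0 0 100;0 0 0 0 0 -.2 100;0 0 0 0 0 -.8 100;0 0 0 0 0 -.9 100;0 0 0 0 0 -.9 100",
)

```text
time: 14.35
eef_pos: [0.5702, -0.0543, 0.1377]
eef_rot: [0.0, 0.793, 0.609, 0.0]
wrist_force: [1.5, -0.9, 0.4]
gripper_width: 1.001
finger_force: 0.0
```

Call:
move_arm(
  rows="0 0 -1 0 0 -.8 100;0 0 -1 0 0 0 100;0 0 -1 0 0 0 100;0 0 -1 0 0 0 100;0 0 -1 0 0 0 100;0 0 -1 0 0 0 100;0 0 -1 0 0 0 100;0 0 -1 0 0 0 100",
)

```text
time: 15.35
eef_pos: [0.5703, -0.0543, 0.1841]
eef_rot: [0.001, 0.421, 0.907, 0.0]
wrist_force: [0.1, 0.8, -1.0]
gripper_width: 1.0
finger_force: 0.0
```

Call:
move_arm(
  rows="0 0 -1 0 0 0 100;0 0 -1 0 0 0 100;0 0 -1 0 0 0 100;0 0 0 0 0 0 100",
)

```text
time: 15.85
eef_pos: [0.5703, -0.0543, 0.1839]
eef_rot: [0.001, 0.254, 0.967, 0.0]
wrist_force: [0.6, 1.0, -0.5]
gripper_width: 1.0
finger_force: 0.0
```

```bash
python3 - <<'E'
from h import *
np.set_printoptions(precision=4,suppress=True)
s=st();w,x,y,z=s["eef_rot"];m=R.from_quat([x,y,z,w]).as_matrix()
print("tool shift units",m.T@(np.array([.5425,-.158,.19])-s["eef_pos"])/.06)
t=optics.get_image("top");cv2.imwrite("pics/q_top.png",t[:,:,::-1]);c=optics.get_image("scene");cv2.imwrite("pics/q_scene.png",c[:,:,::-1])
# bar in scene: bright pixels; fit on edge near foot: compare with reference
d=c.max(2).astype(int)-cv2.imread("pics/scene0.png").max(2)
T=-.018
for k in range(0,200,20):
    p=np.array([.5445,-.161])+(-.011+k/1000)*np.array([.262,.965]);print(k,px("scene",[*p,T+.016]).round(1),px("top",[*p,T+.016]).round(1))
E
```

```text
t 15.85 p [ 0.5703 -0.0543  0.1839] yaw of tool x 150.58 z [ 0.001 -0.    -1.   ] F [ 0.6  1.  -0.5] g 1.0 ff 0.0
tool shift units [-0.4445 -1.7328 -0.1017]
0 [220.9 207.3] [361.6 172. ]
20 [220.9 212.4] [353.7 169.9]
40 [220.9 217.7] [345.7 167.8]
60 [220.8 223.1] [337.8 165.8]
80 [220.8 228.6] [329.9 163.7]
100 [220.7 234.3] [322.  161.6]
120 [220.7 240.2] [314.  159.5]
140 [220.6 246.2] [306.1 157.4]
160 [220.6 252.4] [298.2 155.4]
180 [220.6 258.8] [290.3 153.3]
```

```bash
python3 - <<'E'
from h import *
c=cv2.imread("pics/q_scene.png").max(2).astype(int);b=cv2.imread("pics/scene0.png").max(2).astype(int)
print("cols",list(range(208,236,2)))
for v in range(188,270,5):print(v,(c-b)[v-1:v+2,208:236].mean(0).reshape(-1,2).mean(1).astype(int), b[v,208:236:2])
E
```

```text
cols [208, 210, 212, 214, 216, 218, 220, 222, 224, 226, 228, 230, 232, 234]
188 [ 9  9  9  9  9 10  9 10  9 12 14 14 13 14] [ 89  86  87  89  91  88  90  90  91 112 189 188 187 191]
193 [14 14 14 12 12 11 11 12 14 13 14 13 14 13] [193 192 192 187 171  97  93 124 188 180 177 174 176 176]
198 [13 14 14 13 14 11 12 14 13 13 13 13 14 14] [184 196 198 188 182 142 121 130 181 189 190 189 190 184]
203 [14 13 14 13 14 13 13 13 14 13 14 14 13 14] [188 190 187 187 181 163 179 185 176 192 192 193 189 190]
208 [13 14 14 14 14  8 28 29 17 14 14 14 13 14] [185 182 184 187 187 187 185 182 191 201 202 193 195 195]
213 [14 13 14 14 15 16 15 24 20 14 13 14 14 14] [167 174 177 185 185 182 188 192 194 192 193 195 198 197]
218 [14 13 13 13 14 21 30 31 24 14 14 14 14 13] [170 170 169 180 188 189 193 195 192 189 190 192 198 200]
223 [14 14 13 13  9 10 24 33 25 14 14 14 14 14] [165 168 181 193 188 190 187 185 186 191 189 190 190 193]
228 [13 13 14 14 10 23 30 39 31 13 14 14 14 13] [165 165 168 173 175 179 183 186 178 180 184 188 193 189]
233 [13 14 13 13 12 31 45 51 43 13 14 13 14 13] [164 170 177 169 173 176 177 171 165 166 168 172 177 188]
238 [13 14 13 14 13 30 33 41 38 13 14 13 13 14] [163 169 162 161 165 171 178 173 173 170 175 176 179 193]
243 [14 13 13 13 11 28 42 55 50 14 14 13 14 14] [181 174 171 166 167 170 171 172 174 172 172 174 174 168]
248 [14 13 13 14 10 29 41 48 46 14 14 14 13 14] [170 169 166 175 177 173 173 175 171 170 173 172 166 167]
253 [14 14 13 13 10 20 35 42 41 12 14 14 14 14] [166 161 162 174 179 181 177 180 178 172 170 173 174 177]
258 [13 14 14 13 10  4  3  1  8 13 13 14 14 14] [179 177 172 174 182 182 175 172 168 170 174 175 172 177]
263 [13 13 13 14 14  7 11 13 12 13 14 14 14 14] [171 177 175 171 172 173 173 170 167 165 171 180 184 179]
268 [13 14 14 13 14 14 13 14 13 13 12 14 13 14] [182 179 174 166 166 161 157 156 170 177 182 184 185 182]
```

Call:
move_arm(
  rows="0 0 0 -.22 -.86 0 100;0 0 0 -.22 -.86 0 100;0 0 .05 0 0 0 100;0 0 0 0 0 0 100",
)

```text
time: 16.45
eef_pos: [0.5428, -0.157, 0.1832]
eef_rot: [0.0, 0.257, 0.966, 0.0]
wrist_force: [-0.2, 0.8, -0.2]
gripper_width: 1.0
finger_force: 0.0
```

```bash
python3 - <<'E'
from h import *
s=st()
c=optics.get_image("scene").max(2).astype(int);b=cv2.imread("pics/scene0.png").max(2).astype(int)
cv2.imwrite("pics/s1.png",c)
for v in range(100,182,4):print(v,c[v,180:260:3])
print(px("scene",[*s["eef_pos"][:2],-.018+.1725]))
E
```

```text
t 16.45 p [ 0.5428 -0.157   0.1832] yaw of tool x 150.2 z [ 0.     0.001 -1.   ] F [-0.2  0.8 -0.2] g 1.0 ff 0.0
100 [190 191 189 181  81 115 142  91  70  67  73  65  60  49 177  43  34  36
  40  34  33  34  33  36  32  32  30]
104 [183 185 190 192  73  97 109  63  67  51  69  73  65 110 188 155  36  32
  43  35  33  35  32  37  35  34  31]
108 [204 180 172 166  61  90 108  65  71  45  72  69  56  57 173 173  46  33
  31  35  35  35  30  37  32  34  31]
112 [155 132 140 150 138  65  78  64  70  70  70  64  57  54 117  86  66  35
  34  34  33  38  34  36  32  31  37]
116 [170 168 180 202 142  63  62  62  71  65  51  56  56  53 148 205 201 120
  31  35  35  38  34  27  32  38  33]
120 [ 97  95 112  84  87  69  71 150  66  72 184 211  97  98 203 206 203 201
  42  32  32  36  35  34  32  32  35]
124 [197 212 215 214 218  68  76  78  65  67 189 222 217 216 212 207 207 210
 183  32  36  36  28  29  29  26  78]
128 [213 212 212 211 216 211  95  52  59 146 195 217 217 217 216 214 208 207
 210  88 118 208 205 193 200 208 205]
132 [210 211 212 209 215 219 217  68  67 113 204 216 218 191 190 18
[... 873 characters left out ...]
 197 204 198 197 193 195 195 201 170 190 151 156 177 207
 226 203 203 218 224 227 233 234 219]
168 [203 190 178 176 178 192 190 192 194 202 204 178 170 178 174 178 190 193
 175 170 196 221 222 225 228 231 235]
172 [195 198 197 191 191 176 183 195 200 193 195 163  96  98 175 185 181 187
 197 202 203 219 221 226 228 233 233]
176 [198 200 203 198 189 176 177 187 194 196 197 178 152 171 138 187 199 197
 191 191 195 217 222 226 228 233 234]
180 [143 141 141 137 135 134 136 136 136 137 132 138 142 153 136 137 201 207
 203 206 212 212 220 222 226 232 233]
[215.74866638 159.83921235][ WARN:0@1.700] global loadsave.cpp:1063 imwrite_ Unsupported depth image for selected encoder is fallbacked to CV_8U.
```

Call:
move_arm(
  rows="0 0 -.15 0 0 .4 100;0 0 0 0 0 .4 100;0 0 0 0 0 .27 100;0 0 0 0 0 0 100;0 0 0 0 0 0 0;0 0 0 0 0 0 0;0 0 0 0 0 0 0;0 0 0 0 0 0 0",
)

```text
time: 17.5
eef_pos: [0.5428, -0.1574, 0.1191]
eef_rot: [0.0, 0.248, 0.969, -0.0]
wrist_force: [-2.6, -4.5, 2.3]
gripper_width: 0.141
finger_force: 3.4
```

Call:
move_arm(
  rows="0 0 0 0 0 0 0",
)

```text
time: 17.62
eef_pos: [0.5425, -0.1581, 0.1195]
eef_rot: [0.0, 0.248, 0.969, -0.001]
wrist_force: [-2.1, -4.5, 3.1]
gripper_width: 0.112
finger_force: 58.9
```

```bash
python3 - <<'E'
from h import *
s=st();print(s["torque"])
E
```

```text
t 17.625 p [ 0.5425 -0.1581  0.1195] yaw of tool x 151.27 z [ 0.    -0.002 -1.   ] F [-2.1 -4.5  3.1] g 0.112 ff 58.92043611331246
[-0.47705449  0.44655099 -0.049514  ]
```

Call:
move_arm(
  rows="0 0 .9 0 0 .018 0;0 0 .9 0 0 .018 0;0 0 .9 0 0 .018 0;0 0 .9 0 0 .018 0;0 0 0 0 0 0 0",
)

```text
time: 18.25
eef_pos: [0.5423, -0.1583, 0.1151]
eef_rot: [0.0, 0.45, 0.893, -0.001]
wrist_force: [-3.5, -4.5, 3.5]
gripper_width: 0.113
finger_force: 59.1
```

```bash
python3 - <<'E'
from h import *
s=st();print(s["torque"])
E
```

```text
t 18.25 p [ 0.5423 -0.1583  0.1151] yaw of tool x 126.45 z [-0.    -0.002 -1.   ] F [-3.5 -4.5  3.5] g 0.113 ff 59.05151854167343
[-0.62461988  0.59807814 -0.12740451]
```

Call:
move_arm(
  rows="0 0 .9 0 0 .018 0;0 0 .9 0 0 .018 0;0 0 .9 0 0 .018 0;0 0 .9 0 0 .018 0;0 0 0 0 0 0 0",
)

```text
time: 18.88
eef_pos: [0.5421, -0.1585, 0.1109]
eef_rot: [0.0, 0.631, 0.776, -0.001]
wrist_force: [-4.8, -4.2, 4.5]
gripper_width: 0.114
finger_force: 59.1
```

```bash
python3 - <<'E'
from h import *
s=st();print(s["torque"],s["effort"][5])
E
```

```text
t 18.875 p [ 0.5421 -0.1585  0.1109] yaw of tool x 101.71 z [-0.001 -0.002 -1.   ] F [-4.8 -4.2  4.5] g 0.114 ff 59.103318023553584
[-0.70542788  0.66030933 -0.14568033] 0.32070678658783436
```

Call:
move_arm(
  rows="0 0 .5 0 0 .01 0;0 0 .4 0 0 .008 0;0 0 0 0 0 0 0",
)

```text
time: 19.25
eef_pos: [0.542, -0.1585, 0.1098]
eef_rot: [0.0, 0.672, 0.741, -0.001]
wrist_force: [-4.5, -4.0, 4.1]
gripper_width: 0.117
finger_force: 59.1
```

```bash
python3 - <<'E'
from h import *
s=st();print(s["torque"],s["effort"][5])
E
```

```text
t 19.25 p [ 0.542  -0.1585  0.1098] yaw of tool x 95.56 z [-0.001 -0.002 -1.   ] F [-4.5 -4.   4.1] g 0.117 ff 59.123884296859615
[-0.65076866  0.7581929  -0.159988  ] 0.06043266272172332
```

Call:
move_arm(
  rows="0 0 .25 0 0 .005 0;0 0 0 0 0 0 0",
)

```text
time: 19.5
eef_pos: [0.542, -0.1585, 0.1095]
eef_rot: [0.0, 0.683, 0.73, -0.001]
wrist_force: [-4.1, -4.6, 4.7]
gripper_width: 0.117
finger_force: 59.2
```

```bash
python3 - <<'E'
from h import *
s=st();print(s["torque"],s["effort"][5])
E
```

```text
t 19.5 p [ 0.542  -0.1585  0.1095] yaw of tool x 93.85 z [-0.001 -0.002 -1.   ] F [-4.1 -4.6  4.7] g 0.117 ff 59.1512834840978
[-0.70518381  0.7473936  -0.10676425] 0.0048598553985357285
```

Call:
move_arm(
  rows="0 0 .2 0 0 .004 0;0 0 0 0 0 0 0",
)

```text
time: 19.75
eef_pos: [0.542, -0.1585, 0.1093]
eef_rot: [0.0, 0.692, 0.722, -0.001]
wrist_force: [-4.3, -4.1, 3.7]
gripper_width: 0.119
finger_force: 59.2
```

```bash
python3 - <<'E'
from h import *
s=st();print(s["torque"],s["effort"][5])
E
```

```text
t 19.75 p [ 0.542  -0.1585  0.1093] yaw of tool x 92.48 z [-0.001 -0.002 -1.   ] F [-4.3 -4.1  3.7] g 0.119 ff 59.15449494612403
[-0.74503462  0.77946668 -0.08318838] 0.05882985424250364
```

Call:
move_arm(
  rows="0 0 .15 0 0 .003 0;0 0 0 0 0 0 0",
)

```text
time: 20.0
eef_pos: [0.542, -0.1585, 0.1093]
eef_rot: [0.001, 0.698, 0.716, -0.001]
wrist_force: [-4.8, -3.9, 5.6]
gripper_width: 0.119
finger_force: 59.2
```

```bash
python3 - <<'E'
from h import *
s=st();print(s["torque"],s["effort"][5])
E
```

```text
t 20.0 p [ 0.542  -0.1585  0.1093] yaw of tool x 91.47 z [-0.001 -0.002 -1.   ] F [-4.8 -3.9  5.6] g 0.119 ff 59.20171794423368
[-0.72128726  0.8368031   0.13002545] 0.1586581114679575
```

Call:
move_arm(
  rows="0 0 .04 0 0 0 0;0 0 0 0 0 0 0",
)

```text
time: 20.25
eef_pos: [0.542, -0.1585, 0.1093]
eef_rot: [0.001, 0.7, 0.715, -0.001]
wrist_force: [-4.8, -4.8, 4.8]
gripper_width: 0.115
finger_force: 59.2
```

```bash
python3 - <<'E'
from h import *
s=st();print(s["torque"],s["effort"][5])
c=optics.get_image("scene").max(2).astype(int);b=cv2.imread("pics/q_scene.png").max(2).astype(int)
for v in range(194,212,2):print(v,c[v,212:232],b[v,212:232])
E
```

```text
t 20.25 p [ 0.542  -0.1585  0.1093] yaw of tool x 91.21 z [-0.001 -0.002 -1.   ] F [-4.8 -4.8  4.8] g 0.115 ff 59.18147707474418
[-0.74606792  0.87879112  0.13536295] 0.18498245626688004
194 [199 199 198 197 195 184 157 132 127 128 134 181 202 198 194 190 188 189
 192 192] [201 201 200 198 197 183 151 135 140 141 147 187 205 203 196 191 191 191
 194 195]
196 [209 205 198 196 198 181 141 134 141 137 137 173 197 199 195 189 187 188
 192 196] [211 207 200 199 202 187 150 128 128 120 130 173 198 200 195 191 189 191
 195 199]
198 [210 205 198 196 194 182 149 124 121 120 127 159 192 205 203 201 201 202
 202 201] [212 205 201 198 197 185 154 129 136 133 143 166 194 207 205 203 204 205
 203 203]
200 [212 206 205 202 199 194 167 136 139 139 141 160 187 199 198 200 200 199
 198 197] [213 210 207 203 201 211 203 160 137 131 132 184 220 222 208 203 203 202
 199 199]
202 [204 204 204 206 205 203 184 145 119 124 134 163 204 213 205 203 202 201
 202 200] [207 206 208 207 196 190 209 217 214 216 222 222 213 204 204 205 205 205
 203 202]
204 [196 196 197 200 202 209 215 196 161 147 157 195 222 222 213 213 214 213
 210 208] [198 199 200 202 202 191 174 169 171 175 177 175 188 205 212 215 216 215
 213 210]
206 [190 191 195 196 195 179 166 181 194 202 200 190 189 195 205 212 211 210
 208 209] [192 195 198 199 200 199 191 190 197 201 205 209 211 214 215 214 213 212
 211 211]
208 [196 200 201 200 199 195 186 177 175 174 177 183 197 207 212 215 213 208
 206 206] [198 200 202 202 201 201 194 199 210 213 212 207 208 211 215 218 216 210
 207 208]
210 [192 195 195 198 201 203 203 205 208 213 218 220 217 209 204 199 195 195
 197 201] [195 196 199 201 204 205 205 207 211 215 220 222 219 211 206 202 198 198
 201 204]
```

Call:
move_arm(
  rows="0 0 -.08 0 0 0 0;0 0 0 0 0 0 0",
)

```text
time: 20.55
eef_pos: [0.542, -0.1585, 0.1093]
eef_rot: [0.001, 0.696, 0.718, -0.001]
wrist_force: [-5.0, -5.4, 4.8]
gripper_width: 0.118
finger_force: 59.2
```

```bash
python3 - <<'E'
from h import *
s=st();print(s["torque"],s["effort"][5])
E
```

```text
t 20.55 p [ 0.542  -0.1585  0.1093] yaw of tool x 91.76 z [-0.001 -0.002 -1.   ] F [-5.  -5.4  4.8] g 0.118 ff 59.17247664387105
[-0.6666736   0.86725773  0.07025205] 0.05191736505366862
```

Call:
move_arm(
  rows="0 0 -.15 0 0 0 0;0 0 0 0 0 0 0",
)

```text
time: 20.8
eef_pos: [0.542, -0.1585, 0.1094]
eef_rot: [0.001, 0.69, 0.724, -0.001]
wrist_force: [-5.3, -4.1, 5.4]
gripper_width: 0.116
finger_force: 59.2
```

```bash
python3 - <<'E'
from h import *
s=st();print(s["torque"],s["effort"][5],s["eef_pos"],s["eef_rot"])
E
```

```text
t 20.8 p [ 0.542  -0.1585  0.1094] yaw of tool x 92.78 z [-0.001 -0.002 -1.   ] F [-5.3 -4.1  5.4] g 0.116 ff 59.206754693586845
[-0.68846389  0.89910261  0.03964461] -0.0697673368267715 [ 0.54201839 -0.15852615  0.10935914] [ 5.42783313e-04  6.89740164e-01  7.24056078e-01 -1.00346444e-03]
```

Call:
move_arm(
  rows="0 0 .12 0 0 0 0;0 0 0 0 0 0 0;0 0 0 0 0 0 0",
)

```text
time: 21.18
eef_pos: [0.542, -0.1585, 0.1093]
eef_rot: [0.001, 0.695, 0.719, -0.001]
wrist_force: [-4.5, -5.1, 5.2]
gripper_width: 0.111
finger_force: 59.2
```

```bash
python3 - <<'E'
from h import *
s=st();print(s["torque"],s["effort"][5])
E
```

```text
t 21.175 p [ 0.542  -0.1585  0.1093] yaw of tool x 91.96 z [-0.001 -0.002 -1.   ] F [-4.5 -5.1  5.2] g 0.111 ff 59.21467122039758
[-0.74430501  0.90170853  0.06115207] 0.047693290980532765
```

Call:
move_arm(
  rows="0 0 0 0 0 0 100;0 0 0 0 0 0 100;0 0 0 0 0 0 100;0 0 0 0 0 0 100;0 0 0 0 0 -.3 100;0 0 0 0 0 -.6 100;0 0 0 0 0 -.8 100;0 0 0 0 0 0 100",
)

```text
time: 22.18
eef_pos: [0.5445, -0.1578, 0.2174]
eef_rot: [0.005, 0.695, 0.719, 0.002]
wrist_force: [-0.6, -0.8, 0.5]
gripper_width: 0.995
finger_force: 0.0
```

Call:
move_arm(
  rows="0 0 0 0 -.9 0 100;0 0 0 0 -.9 0 100;0 0 0 0 -.9 0 100;0 0 0 0 0 0 100;0 0 0 0 0 0 100",
)

```text
time: 22.8
eef_pos: [0.381, -0.1629, 0.2107]
eef_rot: [0.001, 0.695, 0.719, 0.0]
wrist_force: [0.7, 0.7, -0.5]
gripper_width: 0.997
finger_force: 0.0
```

```bash
python3 - <<'E'
from h import *
st()
t=optics.get_image("top");c=optics.get_image("scene")
for n,i in(("top",t),("scene",c)):cv2.imwrite(f"pics/z_{n}.png",i[:,:,::-1])
g=t.max(2)[90:200,330:410];m=(g<30).astype(np.uint8);n,l,s,cc=cv2.connectedComponentsWithStats(m)
for i in range(1,n):
    if s[i,4]>40:
        ys,xs=np.where(l==i);rc=cv2.minAreaRect(np.c_[xs,ys].astype(np.float32));bx=cv2.boxPoints(rc)+[330,90];P=[pl("top",*q,.153) for q in bx]
        e=P[1]-P[0] if np.linalg.norm(P[1]-P[0])>np.linalg.norm(P[2]-P[1]) else P[2]-P[1];print(rc,np.mean(P,0),"hyaw",np.degrees(np.arctan2(e[1],e[0])),np.linalg.norm(e))
c=c.max(2).astype(int);b=cv2.imread("pics/q_scene.png").max(2).astype(int)
d=c-b
for v in range(192,264,3):print(v,c[v,210:234:2],b[v,210:234:2])
E
```

```text
t 22.8 p [ 0.381  -0.1629  0.2107] yaw of tool x 91.98 z [ 0.001 -0.    -1.   ] F [ 0.7  0.7 -0.5] g 0.997 ff 0.0
((40.9505615234375, 68.98089599609375), (4.693050861358643, 34.13127517700195), 84.5596694946289) [ 0.54545477 -0.16223739  0.153     ] hyaw -84.84168156153825 0.07226157461835109
192 [184 197 167 105  94  95 104 174 189 187 183 185] [191 203 172 111  98 100 107 180 197 193 189 191]
195 [196 198 193 196 147 112 135 200 191 184 188 189] [203 204 198 201 155 134 144 205 198 190 195 195]
198 [204 206 194 191 146 119 133 187 198 198 197 199] [210 212 201 197 154 136 143 194 205 204 203 204]
201 [204 207 206 201 172 117 124 180 194 196 198 199] [210 212 211 205 215 158 187 230 205 202 203 205]
204 [192 192 195 198 210 158 155 218 209 210 207 201] [198 198 200 202 174 171 177 188 212 216 213 207]
207 [188 187 192 192 163 167 168 179 198 205 202 205] [195 193 197 200 192 202 210 211 213 211 208 211]
210 [182 188 192 196 198 205 214 213 199 192 195 200] [190 195 199 204 205 211 220 219 206 198 201 205]
213 [181 186 192 194 190 195 206 210 199 199 204 206] [188 192 199 200 198 201
[... 989 characters left out ...]
5 219 227 182 179 182 181] [186 185 182 182 191 211 225 233 188 186 186 188]
246 [176 169 175 180 195 213 214 216 170 172 171 173] [183 175 184 187 202 219 220 222 178 180 177 181]
249 [179 177 181 185 186 196 210 222 179 181 179 179] [186 182 189 190 192 202 217 229 186 186 186 185]
252 [168 177 185 188 190 205 215 224 177 173 176 181] [174 183 193 195 197 212 221 230 182 180 182 188]
255 [178 172 176 180 187 206 213 221 181 184 185 182] [186 177 181 186 194 213 220 228 188 191 191 189]
258 [185 181 181 188 172 167 159 164 174 181 182 179] [191 187 188 196 178 172 165 171 181 187 188 187]
261 [176 178 177 180 162 137 147 153 173 176 175 182] [184 184 182 187 167 144 156 159 180 181 181 189]
```

```bash
python3 - <<'E'
from h import *
def pca(f,z,x0,x1,y0,y1,th):
    g=cv2.GaussianBlur(cv2.imread(f),(3,3),0).max(2).astype(float)[y0:y1,x0:x1]
    w=np.clip(th-g,0,None);n,l,s,c=cv2.connectedComponentsWithStats((w>0).astype(np.uint8));i=1+s[1:,4].argmax();w=w*(l==i)
    ys,xs=np.where(w>0);P=np.array([pl("top",x+x0,y+y0,z)[:2] for x,y in zip(xs,ys)]);W=w[ys,xs]
    m=(P*W[:,None]).sum(0)/W.sum();C=np.cov((P-m).T,aweights=W);e,v=np.linalg.eigh(C);a=v[:,1]
    return m.round(4),round(float(np.degrees(np.arctan(a[1]/a[0]))),2),np.sqrt(e*12).round(4)
for th in(28,36,44):
    print(th,pca("pics/top0.png",.1655,340,405,130,185,th),pca("pics/z_top.png",.155,340,405,130,185,th))
# frame yaw: bolts centroid, final image
t=cv2.imread("pics/top0.png").min(2);n,l,s,c=cv2.connectedComponentsWithStats((t[100:150,342:398]>95).astype(np.uint8))
print([(c[i].round(1)+[342,100],s[i,4]) for i in range(1,n) if s[i,4]<60])
E
```

```text
28 (array([ 0.5433, -0.1607]), -30.39, array([0.0051, 0.0681])) (array([ 0.5445, -0.1582]), -88.36, array([0.006 , 0.0697]))
36 (array([ 0.5435, -0.1609]), -30.37, array([0.0067, 0.0699])) (array([ 0.5442, -0.1586]), -87.96, array([0.0076, 0.0688]))
44 (array([ 0.5436, -0.1609]), -30.36, array([0.008, 0.071])) (array([ 0.5441, -0.1583]), -87.85, array([0.009 , 0.0688]))
[(array([355.1, 109. ]), np.int32(36)), (array([373., 106.]), np.int32(1)), (array([343. , 108.7]), np.int32(3)), (array([343.9, 114.1]), np.int32(13)), (array([387.4, 116.2]), np.int32(35)), (array([349.8, 132.8]), np.int32(37)), (array([382.3, 139.7]), np.int32(32))]
```

```bash
python3 -c "
from bench import r
print(r.close_job())"
```

```text
the job is handed in; nothing more can be done
None
```

The job is handed in: the grey bar lies flat with one end about 11 mm past the foot's axis. The driver stands at about 1.3 rad, where the wrist torque rose as the foot met the bar; I eased it back slightly and let go. I judged contact only from that torque rise and the measured handle angle (about 75° from the arm), so I have no direct measure of the clamping force. It took about 23 of the 48 s.

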